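Strip-down row to the assembly rack in reverse order

ROBOT

A 6-joint arm with a two-finger parallel gripper is mounted at the origin on the work surface. World frame = base frame: x ahead of the robot, y to its left, z up, the work surface at z = 0. Lengths are in m, angles in rad, forces in N, time in s.
With the tool pointing down it reaches from about 0.35 to 0.775 m from the base axis. Payload 5.5 kg.
Tool frame: the origin (TCP) lies midway between the tips of the shut fingers; the grasp point (between the pads) lies 19 mm behind it (env.hold_point_z is the distance from the TCP to the grasp point, in m); z points along the fingers, y is the line along which they close (so a half turn about z gives the same grasp; the last joint's range is limited). The gripper opens to 85 mm and grips with 20 to 120 N. Pads are 22 mm wide; open, the fingers measure 114 mm over their backs; the gripper's body (76 mm by 85 mm) begins 54 mm behind the grasp point. The pads swing forward as they close: fully open they stand 13 mm farther back than shut.
Start: joints at [-1.402, 0.313, 0.046, 1.304, 0, 1.431], TCP at [0.175, -0.548, 0.231] pointing down, gripper open.
Joint ranges: [-2.76, 2.76], [-0.86, 1.69], [-1.03, 1.26], [-2.2, 2.34], [-1.47, 1.5], [-3.14, 3.14]. Speed limits (rad/s): [2.57, 2.57, 3.14, 3.14, 3.14, 3.14].

INTERFACE

Orientations are given as a unit quaternion [w, x, y, z].
In Python, from workcell import env, read_camera gives the robot as it stands. The module is installed in compiled form; this text tells all that it offers.
- The arm moves only by the tool carry_out, never from a script. Its argument "moves" is a list of rows, each an object of numbers: "tx", "ty", "tz": the shift along the world's x, y, z in cm; "wx", "wy", "wz": the turn, a rotation vector about the world's x, y, z in rad; "claw": the closure, from -1 (fully open) to 1 (shut). A call has 1 to 8 rows; each row shifts and turns the commanded pose from where the row before left it; what a row does not reach is not made up. A row lasts 1/8 s, in which the tool goes at most 62.5 mm and 10.7 degrees, less where a joint would pass 70% of its speed; a pose out of reach is approached as far as the arm can. A call is refused whole if a number of a shift passes 6.25 or a number of a turn 0.188, either way. A call with a gripper value outside its range is refused whole. The fingers move at their own pace and stop on an object; "newtons" is the grip in N (left out, the last holds). Time passes only in rows, so rows that do not move let the fingers close. It gives the time, the measured TCP pose, the force, the opening and the grip force at its end, in the units of the state.
- env.get_state(): the state, without advancing time (a new reading comes with each control period).
- read_camera(name): name is "side" or "top"; returns a dict with "image" (400x640x3 uint8, blue, green, red), "z_map" (400x640 float32, m along the optical axis (not along the pixel's ray), 0 where there is no reading), "fx", "fy", "cx", "cy" (pixels), "camera_from_world" (4x4, takes a point from world to camera coordinates). Camera axes: x right, y down, z forward; pixel columns grow to the right and rows downward; lengths in m; the calibration is good to about 2 mm. A picture is of the moment at which its call begins.
- env.hand_in(): hands the job in; it is judged then, once.
The state is a dict: "clock": time; "joint_pos": joint angles; "qvel": joint speeds; "tau": joint torques, N m; "tcp_pos": TCP position; "orientation": TCP orientation; "wrist_force": force on the tool from outside, world axes, zero at the start; "ft_torque": the same for the moment, N m; "finger_gap": finger opening in m; "grip_force": force on a finger pad.
Only numpy, scipy, OpenCV 4.12 (cv2) and the standard library are available. Lean on these libraries where they do the work, as an engineer would, in place of code of your own. Each camera call takes 0.05 s, during which the arm holds its last target. There are 200 camera calls.

TASK

The four carburetor and ignition parts on the dark strip-down rack lie in the order in which they came off the engine. Move them all to the green assembly rack, one to a bay, in reverse order, so that the part now farthest left (seen from the robot) ends farthest right, and so on along the row. Keep each part upright, stand it flat in the middle of its bay, and leave the lamp socket, the oil bottle and the spanner where they are.

Things in the scene. Friction and masses are not known exactly. Their poses are not given: they have to be found in the camera images.
- module: Ignition module, loose: flat black plastic block, 42 (its x) x 46 (its y) x 24 mm high on a thin alloy base, with a small grey connector shroud on top up to 34 mm. About 100 g. Origin: centre of its underside, z up. Grip it across x (42 mm), on the lower 24 mm.
- gauge: Crankshaft key gauge, loose: bright steel bar 22 (its x) x 46 (its y) x 14 mm high with a 6 mm thick half-moon key standing up along its middle to 27 mm. About 110 g. Origin: centre of its underside, z up. Grip the bar across x (22 mm), on its lower 14 mm.
- bowl: Carburetor float bowl, loose: open blue aluminium cup, 48 mm across, 34 mm high, wall 3 mm, brass post inside, two small screw lugs on the rim at +y and -y (57 mm over them, 26 to 34 mm up). About 90 g. Origin: centre of its underside, z up. Grip it from outside across x (48 mm), clear of the lugs.
- adapter: Torque adapter, loose: bright chrome cylinder, 30 mm across and 26 mm high (cone to 30 mm), standing on end, with a 12.7 mm square drive on top up to 43 mm and a thin dark ring. About 150 g. Origin: centre of its underside, z up. Grip the round body.
- strip_rack: Strip-down rack, fixed: dark steel deck 84 (its x) x 296 (its y) x 12 mm high; four bays centred at x = 0, y = +108, +36, -36, -108 mm, between five ribs 4 mm thick and 5 mm high; open to front and back. The parts start here, one in each bay, in any order. Origin: centre of its underside. x points away from the robot, y to the robot's left, within 0.15 rad.
- build_rack: Assembly rack, fixed, empty at the start: green deck, same size, layout and axes as the strip-down rack (84 x 296 x 12 mm; bays 68 mm wide centred at x = 0, y = +108, +36, -36, -108 mm), white ribs 5 mm high, a black inset in the middle of each bay. Origin: centre of its underside, 12 mm below the deck's top. It stands in front of or behind the strip-down rack.
- module_pad: Orange pad, 76 x 62 x 3 mm, fixed in the strip-down rack's bay in which the ignition module starts (the part stands on it, 15 mm above the bench): it marks that part's starting bay throughout. Origin: centre of its underside, on the deck; axes as the rack's.
- gauge_pad: Red pad, 76 x 62 x 3 mm, fixed in the strip-down rack's bay in which the key gauge starts (the part stands on it, 15 mm above the bench): it marks that part's starting bay throughout. Origin: centre of its underside, on the deck; axes as the rack's.
- bowl_pad: White pad, 76 x 62 x 3 mm, fixed in the strip-down rack's bay in which the float bowl starts (the part stands on it, 15 mm above the bench): it marks that part's starting bay throughout. Origin: centre of its underside, on the deck; axes as the rack's.
- adapter_pad: Yellow pad, 76 x 62 x 3 mm, fixed in the strip-down rack's bay in which the torque adapter starts (the part stands on it, 15 mm above the bench): it marks that part's starting bay throughout. Origin: centre of its underside, on the deck; axes as the rack's.
- lamp_socket: Bystander, loose: bayonet lamp socket, brass tube 30 mm across on a black 44 mm foot, 40 mm high. Origin: centre of its underside.
- oil_bottle: Bystander, loose: bottle 52 mm across, 120 mm high, yellow label and red cap. Origin: centre of its underside.
- spanner: Bystander, loose: steel spanner 160 mm long, lying flat. Its x runs along it.

How it is judged:
By the outcome, as a careful person would: the job done as asked, in the order asked, and still so for the second after the job is handed in, with the robot touching nothing.
It also fails if it takes over 96 s, if anything falls off the work surface, if the arm or the gripper's body presses on something with over 40 N, if the wrist force passes 120 N, or if a joint passes its speed limit or range.

## Working session

There is one attempt and no reset: what is moved stays moved. The work goes in short steps, Python scripts to look and compute and a tool call to move; the robot and the scene stay as the last step left them, time stands still between calls to the robot, and variables do not carry over. Pictures are saved under pics/ and viewed, at most 14 in all, crops included, and the job is handed in when it is done.

Besides the shell and the picture viewer there is one more tool, called after "Request:" as name([rows], argument=value, ...), one row to a line, values as JSON. carry_out: Moves the arm, as the interface text tells. Its arguments: {"type":"object","properties":{"moves":{"type":"array","items":{"type":"object","properties":{"tx":{"type":"number"},"ty":{"type":"number"},"tz":{"type":"number"},"wx":{"type":"number"},"wy":{"type":"number"},"wz":{"type":"number"},"claw":{"type":"number"}}}},"newtons":{"type":"number"}},"required":["moves"]}

```bash
mkdir -p pics
cat > h.py <<'E'
import numpy as np,cv2
from workcell import env,read_camera
def world(c,u,v,z=None):
    T=np.linalg.inv(c["camera_from_world"]);r=np.array([(u-c["cx"])/c["fx"],(v-c["cy"])/c["fy"],1])
    if z is None: p=r*c["z_map"][int(v),int(u)]; return T[:3,:3]@p+T[:3,3]
    d=T[:3,:3]@r;o=T[:3,3];return o+d*(z-o[2])/d[2]
def maps(c):
    T=np.linalg.inv(c["camera_from_world"]);v,u=np.mgrid[0:400,0:640];z=c["z_map"]
    p=np.stack([(u-c["cx"])/c["fx"]*z,(v-c["cy"])/c["fy"]*z,z],-1);return p@T[:3,:3].T+T[:3,3]
E
python3 - <<'E'
from h import *
for n in("top","side"):
    c=read_camera(n);cv2.imwrite(f"pics/{n}0.png",c["image"]);np.savez(f"{n}0.npz",**c)
    print(n,c["fx"],c["camera_from_world"].round(3).tolist())
print(env.get_state(),env.hold_point_z)
E
```

```text
top 406.1846269899045 [[-0.003, -1.0, 0.008, -0.022], [-0.99, 0.002, -0.143, 0.513], [0.143, -0.008, -0.99, 1.038], [0.0, 0.0, 0.0, 1.0]]
side 385.05494303014143 [[-0.905, -0.425, -0.01, 0.465], [-0.243, 0.538, -0.807, 0.166], [0.348, -0.728, -0.59, 0.964], [0.0, 0.0, 0.0, 1.0]]
{'clock': 0.1, 'joint_pos': array([-1.40160912e+00,  3.13983607e-01,  4.51296097e-02,  1.30363297e+00,
       -1.11621599e-05,  1.43119382e+00]), 'qvel': array([-0.00025596, -0.00156738,  0.0025846 ,  0.00078089, -0.00037315,
       -0.00080017]), 'tau': array([ 3.20629973e-03, -4.81723738e+01,  2.99244386e+01,  1.27461681e-02,
       -1.19885472e-04,  5.09645659e-09]), 'tcp_pos': array([ 0.17465524, -0.54735828,  0.23048003]), 'orientation': array([-8.45147447e-04,  9.88104419e-01,  1.53782129e-01, -1.80843175e-05]), 'wrist_force': array([-0.19285363,  0.48047615, -0.23014607]), 'ft_torque': array([ 0.00855949,  0.00636153, -0.0147997 ]), 'grip_force': 0.0, 'finger_gap': 0.08504842087282725} 0.0187
```

View pics/top0.png

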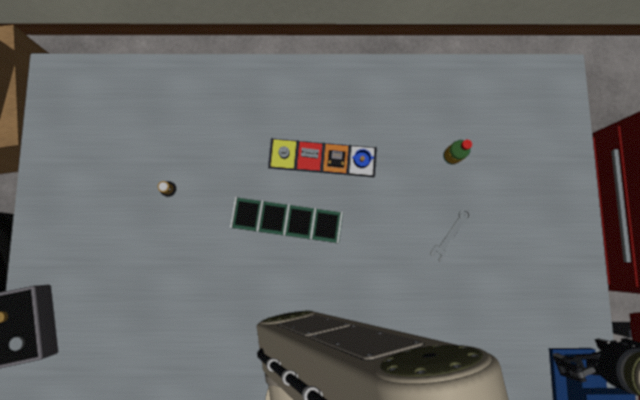

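View pics/side0.png

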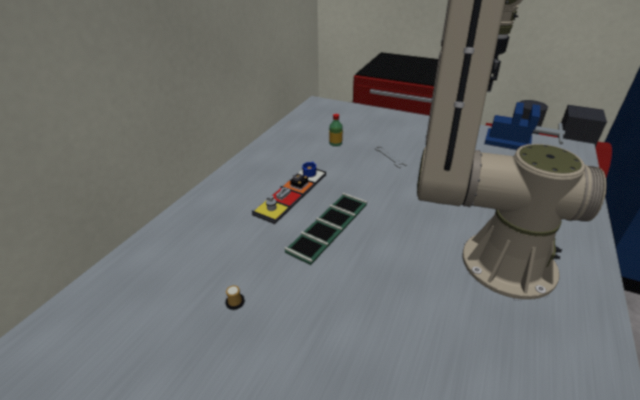

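The top view shows, left to right on the strip rack: adapter (284,153, yellow pad), gauge (310,154), module (336,157) and bowl (362,159). The empty green rack sits nearer the robot, centred at about (287,219). I'll enlarge both racks.

```bash
python3 - <<'E'
from h import *
im=cv2.imread("pics/top0.png")
a=cv2.resize(im[130:186,262:384],None,fx=6.5,fy=6.5,interpolation=cv2.INTER_CUBIC)
b=cv2.resize(im[190:247,224:346],(793,370),interpolation=cv2.INTER_CUBIC)
cv2.imwrite("pics/a.png",a);cv2.imwrite("pics/b.png",b[:230])
E
cat > m.py <<'E'
from h import *
c=dict(np.load("top0.npz"));P=maps(c);hsv=cv2.cvtColor(c["image"],cv2.COLOR_BGR2HSV).astype(int)
H,S,V=hsv[...,0],hsv[...,1],hsv[...,2]
def fit(mask,name):
    pts=P[mask][:,:2].astype(np.float32)
    (cx,cy),(w,h),a=cv2.minAreaRect(pts*1000);print(name,mask.sum(),round(cx,1),round(cy,1),round(w,1),round(h,1),round(a,2),"z",np.median(P[mask][:,2]).round(4))
roi=np.zeros((400,640),bool);roi[130:186,262:384]=1
z=P[...,2]
fit(roi&(z>.006),"strip")
roi2=np.zeros((400,640),bool);roi2[190:247,224:346]=1
fit(roi2&(z>.006),"build")
for (u0,u1) in((272,297),(299,323),(324,349),(350,377)):
    r=np.zeros_like(roi);r[138:178,u0:u1]=1;m=r&(z>.024);fit(m,u0);print(P[m].max(0).round(3))
E
python3 m.py
```

```text
strip 3273 538.9 -29.2 317.7 361.7 88.04 z 0.0165
build 3455 452.9 64.5 319.1 178.2 86.27 z 0.0133
272 113 511.8 21.3 313.8 28.9 18.54 z 0.0457
[0.662 0.082 1.101]
299 142 509.8 2.4 46.2 301.1 87.8 z 0.0304
[0.661 0.02  1.101]
324 286 503.4 -57.6 46.2 298.6 82.37 z 0.0407
[ 0.652 -0.015  1.101]
350 172 509.7 -74.6 49.6 321.4 59.66 z 0.0448
[ 0.652 -0.015  1.101]
```

View pics/a.png

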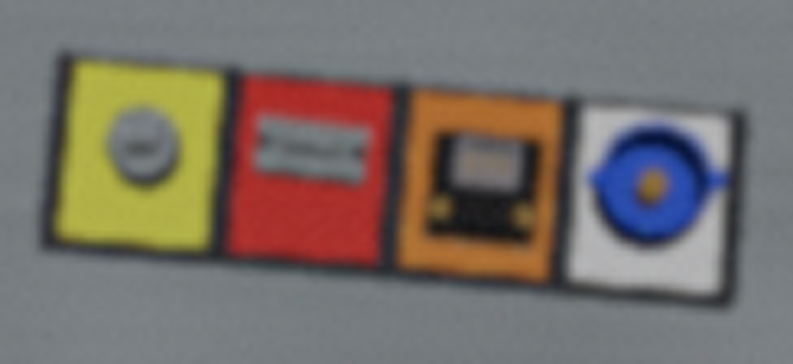

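```bash
sed -i 's/z=P\[...,2\]/z=np.where(P[...,2]<.1,P[...,2],-1)/' m.py; python3 m.py
python3 - <<'E'
from h import *
im=cv2.imread("pics/top0.png")
# subpixel, ray-plane measurements: pads by colour
c=dict(np.load("top0.npz"));P=maps(c)
u=262;v=130
def w(x,y,z,n): print(n,(world(c,u+(x+.5)/6.5-.5,v+(y+.5)/6.5-.5,z)*1000).round(1)[:2])
for n,x,y,z in [("rackBL",43,246,.012),("TL",60,52,.012),("TR",747,112,.012),("BR",735,305,.012),("adapterTop",143,146,.041),("gaugeTL",256,118,.03),("gTR",371,128,.03),("gBR",364,185,.03),("gBL",250,172,.03),
 ("modTL",437,130,.039),("modTR",541,138,.039),("modBR",532,241,.039),("modBL",426,233,.039),("bowl",653,184,.049),("bowlL",588,180,.047),("bowlR",727,183,.047)]: w(x,y,z,n)
E
```

```text
strip 3249 644.9 -31.8 317.5 152.2 86.97 z 0.0165
build 3430 469.3 64.5 319.3 142.6 87.33 z 0.0133
272 109 646.0 66.2 27.7 28.4 57.11 z 0.0452
[0.662 0.082 0.062]
299 141 647.7 -2.9 45.8 23.1 82.44 z 0.0304
[0.661 0.02  0.046]
324 280 629.5 -74.7 46.1 43.3 83.87 z 0.0406
[ 0.652 -0.05   0.054]
350 170 628.0 -144.1 46.0 46.3 36.86 z 0.0442
[ 0.652 -0.116  0.055]
rackBL [610.2 110.5]
TL [694.7 104.4]
TR [ 668.  -187.9]
BR [ 584.3 -180.8]
adapterTop [645.6  66.5]
gaugeTL [660.5  20.3]
gTR [656.2 -27.7]
gBR [631.7 -24.7]
gBL [637.4  22.8]
modTL [652.8 -54.9]
modTR [649.3 -97.9]
modBR [605.7 -93.7]
modBL [609.1 -50. ]
bowl [ 627.1 -142.8]
bowlL [ 629.4 -116.4]
bowlR [ 628.  -173.4]
```

View pics/b.png

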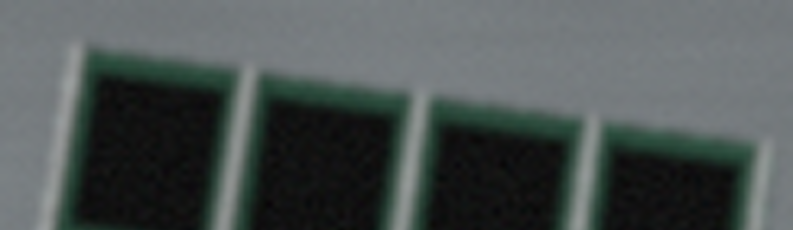

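Run:
```python
from h import *
c=dict(np.load("top0.npz"))
g=cv2.resize(c["image"][190:247,224:346],None,fx=8,fy=8,interpolation=cv2.INTER_CUBIC)
m=(g.max(2)<45).astype(np.uint8);n,l,s,ct=cv2.connectedComponentsWithStats(m)
B=[]
for i in range(1,n):
    if s[i,4]>3000:
        p=world(c,224+(ct[i][0]+.5)/8-.5,190+(ct[i][1]+.5)/8-.5,.012)[:2]*1000;B.append(p);print(s[i],p.round(1))
        # inset corners in world
        q=np.argwhere(l==i)[:,::-1];q=np.array([world(c,224+(a+.5)/8-.5,190+(b+.5)/8-.5,.012)[:2]*1000 for a,b in q[::5]],np.float32);print(cv2.minAreaRect(q))
B=np.array(sorted(B,key=lambda p:-p[1]));d=B[0]-B[-1];print(np.arctan2(-d[0],d[1]),np.linalg.norm(d),B.mean(0))
# adapter: circle via depth; strip bays via pad colour
```

```text
[   89    92   187   206 30189] [482.4 167.4]
((482.62823486328125, 167.39224243164062), (54.347625732421875, 64.19673156738281), 81.52940368652344)
[  301   121   185   208 30326] [472.1  96.2]
((472.1359558105469, 96.15585327148438), (54.58019256591797, 64.40593719482422), 81.65717315673828)
[  515   152   184   205 30172] [461.7  24.7]
((461.8572082519531, 24.724964141845703), (54.487709045410156, 64.09807586669922), 81.45906829833984)
[  728   181   181   208 30083] [451.2 -46.6]
((451.26959228515625, -46.6411018371582), (54.47459411621094, 63.956016540527344), 81.52912902832031)
-0.1449701095460966 216.2759004729708 [466.8390065   60.45469128]
```

Request:
carry_out([
  {"tx": 4.5,"ty": 4,"wz": 0.15,"claw": -1},
  {"tx": 4.5,"ty": 4,"wz": 0.15,"claw": -1},
  {"tx": 4.5,"ty": 4,"wz": 0.15,"claw": -1},
  {"tx": 4.5,"ty": 4,"wz": 0.15,"claw": -1},
  {"tx": 4.5,"ty": 4,"wz": 0.15,"claw": -1},
  {"tx": 4.5,"ty": 4,"wz": 0.15,"claw": -1},
  {"tx": 4.5,"ty": 4,"wz": 0.15,"claw": -1},
  {"tx": 4.5,"ty": 4,"wz": 0.15,"claw": -1},
], newtons=40)

```text
invalid input at $.moves[0]: expected keys tx, ty, tz, wx, wy, wz, claw
```

All keys are required in each row.

Request:
carry_out([
  {"tx": 4.5,"ty": 4,"tz": 0,"wx": 0,"wy": 0,"wz": 0.15,"claw": -1},
  {"tx": 4.5,"ty": 4,"tz": 0,"wx": 0,"wy": 0,"wz": 0.15,"claw": -1},
  {"tx": 4.5,"ty": 4,"tz": 0,"wx": 0,"wy": 0,"wz": 0.15,"claw": -1},
  {"tx": 4.5,"ty": 4,"tz": 0,"wx": 0,"wy": 0,"wz": 0.15,"claw": -1},
  {"tx": 4.5,"ty": 4,"tz": 0,"wx": 0,"wy": 0,"wz": 0.15,"claw": -1},
  {"tx": 4.5,"ty": 4,"tz": 0,"wx": 0,"wy": 0,"wz": 0.15,"claw": -1},
  {"tx": 4.5,"ty": 4,"tz": 0,"wx": 0,"wy": 0,"wz": 0.15,"claw": -1},
  {"tx": 4.5,"ty": 4,"tz": 0,"wx": 0,"wy": 0,"wz": 0.15,"claw": -1},
], newtons=40)

```text
clock: 1.1
tcp_pos: [0.5359, -0.2262, 0.231]
orientation: [-0.0, 0.727, 0.687, -0.0]
wrist_force: [0.6, -0.1, -0.1]
finger_gap: 0.0861
grip_force: 0.0
```

Request:
carry_out([
  {"tx": 4.5,"ty": 4,"tz": 0,"wx": 0,"wy": 0,"wz": 0,"claw": -1},
  {"tx": 4.5,"ty": 4,"tz": 0,"wx": 0,"wy": 0,"wz": 0,"claw": -1},
  {"tx": 0.2,"ty": 0.2,"tz": -4,"wx": 0,"wy": 0,"wz": 0,"claw": -1},
  {"tx": 0,"ty": 0,"tz": -5,"wx": 0,"wy": 0,"wz": 0,"claw": -1},
  {"tx": 0,"ty": 0,"tz": -4,"wx": 0,"wy": 0,"wz": 0,"claw": -1},
  {"tx": 0,"ty": 0,"tz": -2,"wx": 0,"wy": 0,"wz": 0,"claw": -1},
  {"tx": 0,"ty": 0,"tz": 0,"wx": 0,"wy": 0,"wz": 0,"claw": -1},
])

```text
clock: 1.98
tcp_pos: [0.6248, -0.1451, 0.0787]
orientation: [-0.002, 0.729, 0.685, -0.001]
wrist_force: [-0.4, 0.6, -0.4]
finger_gap: 0.0854
grip_force: 0.0
```

Request:
carry_out([
  {"tx": 0,"ty": 0,"tz": 0,"wx": 0,"wy": 0,"wz": 0,"claw": -1},
  {"tx": 0,"ty": 0,"tz": 0,"wx": 0,"wy": 0,"wz": 0,"claw": -1},
])

```text
clock: 2.22
tcp_pos: [0.6277, -0.1462, 0.0829]
orientation: [0.001, 0.729, 0.685, 0.001]
wrist_force: [0.5, -0.1, 0.2]
finger_gap: 0.0857
grip_force: 0.0
```

Run:
```python
from h import *
c=read_camera("side");im=c["image"]
cv2.imwrite("pics/s1.png",cv2.resize(im[120:250,230:400],None,fx=4,fy=4,interpolation=cv2.INTER_CUBIC))
s=env.get_state();print(s["tcp_pos"],s["orientation"])
```

```text
[ 0.62770191 -0.14620663  0.0828544 ] [1.20400563e-03 7.28685049e-01 6.84847630e-01 6.11106525e-04]
```

View pics/s1.png

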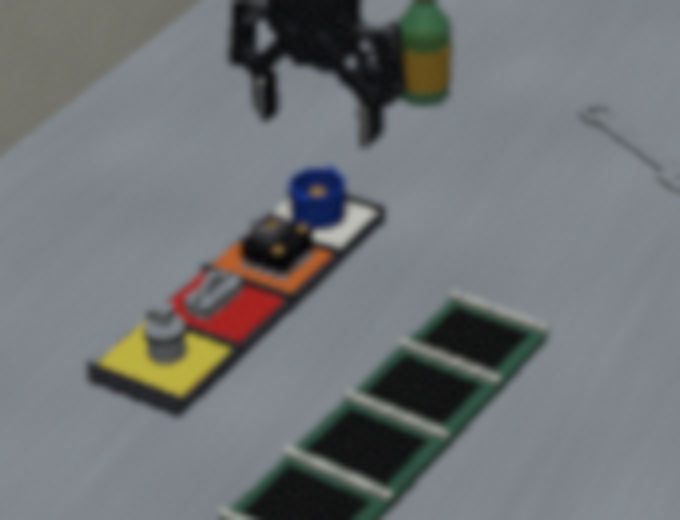

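The side view shows the open fingers straddling the bowl (crop 318,195), about 7 cm above it. I'll descend and close.

Request:
carry_out([
  {"tx": 0,"ty": 0.1,"tz": -3.2,"wx": 0,"wy": 0,"wz": 0,"claw": -1},
  {"tx": 0,"ty": 0,"tz": -2,"wx": 0,"wy": 0,"wz": 0,"claw": -1},
  {"tx": 0,"ty": 0,"tz": -0.9,"wx": 0,"wy": 0,"wz": 0,"claw": -1},
  {"tx": 0,"ty": 0,"tz": 0,"wx": 0,"wy": 0,"wz": 0,"claw": -0.3},
  {"tx": 0,"ty": 0,"tz": 0,"wx": 0,"wy": 0,"wz": 0,"claw": 0.3},
  {"tx": 0,"ty": 0,"tz": 0,"wx": 0,"wy": 0,"wz": 0,"claw": 1},
  {"tx": 0,"ty": 0,"tz": 0,"wx": 0,"wy": 0,"wz": 0,"claw": 1},
  {"tx": 0,"ty": 0,"tz": 0,"wx": 0,"wy": 0,"wz": 0,"claw": 1},
])

```text
clock: 3.28
tcp_pos: [0.6279, -0.1453, 0.0219]
orientation: [0.001, 0.729, 0.685, 0.001]
wrist_force: [0.5, 0.3, 5.9]
finger_gap: 0.0459
grip_force: 42.1
```

Request:
carry_out([
  {"tx": 0,"ty": 0,"tz": 1,"wx": 0,"wy": 0,"wz": 0,"claw": 1},
  {"tx": 0,"ty": 0,"tz": 3,"wx": 0,"wy": 0,"wz": 0,"claw": 1},
  {"tx": 0,"ty": 0,"tz": 4,"wx": 0,"wy": 0,"wz": 0,"claw": 1},
  {"tx": -2,"ty": 4,"tz": 0,"wx": 0,"wy": 0,"wz": 0,"claw": 1},
  {"tx": -2,"ty": 4,"tz": 0,"wx": 0,"wy": 0,"wz": -0.05,"claw": 1},
  {"tx": -2,"ty": 4,"tz": 0,"wx": 0,"wy": 0,"wz": -0.05,"claw": 1},
  {"tx": -2,"ty": 4,"tz": 0,"wx": 0,"wy": 0,"wz": 0,"claw": 1},
  {"tx": -2,"ty": 4,"tz": 0,"wx": 0,"wy": 0,"wz": 0,"claw": 1},
])

```text
clock: 4.28
tcp_pos: [0.5258, 0.0563, 0.1007]
orientation: [0.0, 0.762, 0.648, 0.0]
wrist_force: [1.0, 0.5, -0.0]
finger_gap: 0.0458
grip_force: 41.5
```

Request:
carry_out([
  {"tx": -1.5,"ty": 3.7,"tz": 0,"wx": 0,"wy": 0,"wz": 0,"claw": 1},
  {"tx": -1.5,"ty": 3.7,"tz": 0,"wx": 0,"wy": 0,"wz": 0,"claw": 1},
  {"tx": -1.5,"ty": 3.8,"tz": 0,"wx": 0,"wy": 0,"wz": 0,"claw": 1},
  {"tx": 0,"ty": 0,"tz": -3,"wx": 0,"wy": 0,"wz": 0,"claw": 1},
  {"tx": 0,"ty": 0,"tz": -3,"wx": 0,"wy": 0,"wz": 0,"claw": 1},
  {"tx": 0,"ty": 0,"tz": -1,"wx": 0,"wy": 0,"wz": 0,"claw": 1},
  {"tx": 0,"ty": 0,"tz": 0,"wx": 0,"wy": 0,"wz": 0,"claw": 1},
  {"tx": 0,"ty": 0,"tz": 0,"wx": 0,"wy": 0,"wz": 0,"claw": 1},
])

```text
clock: 5.28
tcp_pos: [0.4827, 0.1671, 0.0314]
orientation: [0.0, 0.762, 0.647, 0.001]
wrist_force: [-0.3, 0.2, -0.3]
finger_gap: 0.046
grip_force: 41.5
```

Run:
```python
from h import *
c=read_camera("side");im=c["image"]
cv2.imwrite("pics/s2.png",cv2.resize(im[130:260,230:400],None,fx=4,fy=4,interpolation=cv2.INTER_CUBIC))
for i in range(4):
    s=env.get_state();print(s["clock"],s["tcp_pos"],s["orientation"]); read_camera("top")
```

```text
5.325 [0.48283645 0.16717507 0.03151497] [5.47906603e-04 7.62129392e-01 6.47423853e-01 9.18991098e-04]
5.375 [0.48276469 0.16716261 0.03146097] [5.69241840e-04 7.62108426e-01 6.47448549e-01 8.93931295e-04]
5.425 [0.48263723 0.1671506  0.03132612] [5.07453236e-04 7.62111830e-01 6.47444692e-01 8.19732873e-04]
5.475 [0.48249255 0.1671723  0.03119674] [4.42783291e-04 7.62068720e-01 6.47495594e-01 7.24778338e-04]
```

View pics/s2.png

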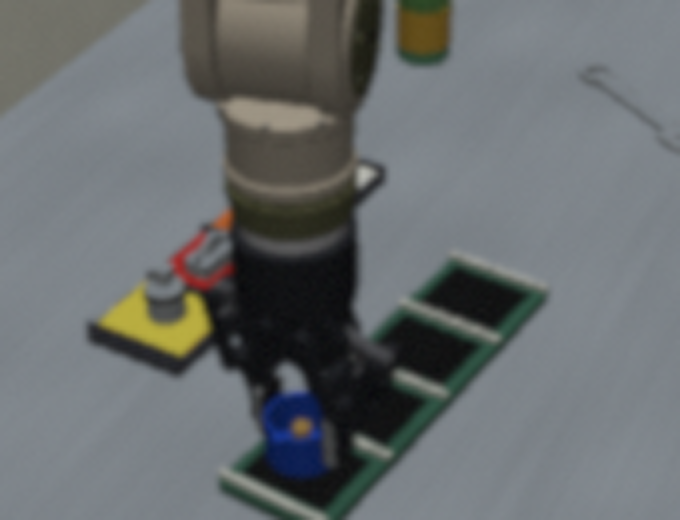

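The bowl is upright in the gripper above the far-left bay (crop 297,440). I'll lower it and release.

Request:
carry_out([
  {"tx": 0,"ty": 0,"tz": -0.8,"wx": 0,"wy": 0,"wz": 0,"claw": 1},
  {"tx": 0,"ty": 0,"tz": -0.4,"wx": 0,"wy": 0,"wz": 0,"claw": 1},
  {"tx": 0,"ty": 0,"tz": -0.1,"wx": 0,"wy": 0,"wz": 0,"claw": 1},
  {"tx": 0,"ty": 0,"tz": 0,"wx": 0,"wy": 0,"wz": 0,"claw": 1},
])

```text
clock: 6.02
tcp_pos: [0.4815, 0.1671, 0.0188]
orientation: [0.0, 0.762, 0.648, 0.0]
wrist_force: [-6.3, -1.6, 17.7]
finger_gap: 0.0463
grip_force: 43.4
```

Request:
carry_out([
  {"tx": 0,"ty": 0,"tz": 0.1,"wx": 0,"wy": 0,"wz": 0,"claw": 0.3},
  {"tx": 0,"ty": 0,"tz": 0,"wx": 0,"wy": 0,"wz": 0,"claw": -0.3},
  {"tx": 0,"ty": 0,"tz": 0,"wx": 0,"wy": 0,"wz": 0,"claw": -1},
  {"tx": 0,"ty": 0,"tz": 0,"wx": 0,"wy": 0,"wz": 0,"claw": -1},
  {"tx": 0,"ty": 0,"tz": 2,"wx": 0,"wy": 0,"wz": 0,"claw": -1},
  {"tx": 0,"ty": 0,"tz": 4,"wx": 0,"wy": 0,"wz": 0,"claw": -1},
  {"tx": 0,"ty": 0,"tz": 4,"wx": 0,"wy": 0,"wz": 0,"claw": -1},
  {"tx": 0,"ty": 0,"tz": 0,"wx": 0,"wy": 0,"wz": 0,"claw": -1},
])

```text
clock: 7.02
tcp_pos: [0.4843, 0.1676, 0.1214]
orientation: [0.002, 0.762, 0.648, 0.003]
wrist_force: [0.6, 0.7, 0.1]
finger_gap: 0.0854
grip_force: 0.0
```

Request:
carry_out([
  {"tx": 4,"ty": -2.5,"tz": 0,"wx": 0,"wy": 0,"wz": 0,"claw": -1},
  {"tx": 4,"ty": -2.5,"tz": 0,"wx": 0,"wy": 0,"wz": 0,"claw": -1},
  {"tx": 4,"ty": -2.5,"tz": 0,"wx": 0,"wy": 0,"wz": 0,"claw": -1},
  {"tx": 4,"ty": -2.5,"tz": 0,"wx": 0,"wy": 0,"wz": 0,"claw": -1},
  {"tx": 0.3,"ty": -0.1,"tz": -2,"wx": 0,"wy": 0,"wz": 0,"claw": -1},
  {"tx": 0,"ty": 0,"tz": -1.5,"wx": 0,"wy": 0,"wz": 0,"claw": -1},
  {"tx": 0,"ty": 0,"tz": 0,"wx": 0,"wy": 0,"wz": 0,"claw": -1},
  {"tx": 0,"ty": 0,"tz": 0,"wx": 0,"wy": 0,"wz": 0,"claw": -1},
])

```text
clock: 8.02
tcp_pos: [0.6443, 0.0667, 0.0835]
orientation: [-0.0, 0.762, 0.648, -0.0]
wrist_force: [1.1, 0.0, 0.8]
finger_gap: 0.0851
grip_force: 0.0
```

Run:
```python
from h import *
c=read_camera("side");im=c["image"]
cv2.imwrite("pics/s3.png",cv2.resize(im[130:260,230:400],None,fx=4,fy=4,interpolation=cv2.INTER_CUBIC))
s=env.get_state();print(s["tcp_pos"])
```

```text
[0.64471619 0.06666034 0.08403549]
```

View pics/s3.png

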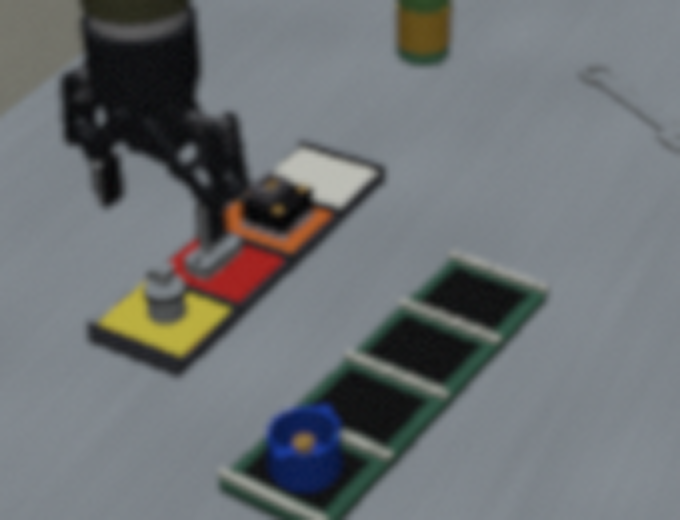

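The bowl stands upright in the left bay (crop 303,450), and the gripper straddles the adapter. I'll grasp the adapter.

Request:
carry_out([
  {"tx": 0,"ty": 0,"tz": -3.4,"wx": 0,"wy": 0,"wz": 0,"claw": -1},
  {"tx": 0,"ty": 0,"tz": -2,"wx": 0,"wy": 0,"wz": 0,"claw": -1},
  {"tx": 0,"ty": 0,"tz": -0.9,"wx": 0,"wy": 0,"wz": 0,"claw": -1},
  {"tx": 0,"ty": 0,"tz": 0,"wx": 0,"wy": 0,"wz": 0,"claw": -0.3},
  {"tx": 0,"ty": 0,"tz": 0,"wx": 0,"wy": 0,"wz": 0,"claw": 0.3},
  {"tx": 0,"ty": 0,"tz": 0,"wx": 0,"wy": 0,"wz": 0,"claw": 1},
  {"tx": 0,"ty": 0,"tz": 0,"wx": 0,"wy": 0,"wz": 0,"claw": 1},
  {"tx": 0,"ty": 0,"tz": 0,"wx": 0,"wy": 0,"wz": 0,"claw": 1},
], newtons=50)

```text
clock: 9.07
tcp_pos: [0.6459, 0.0661, 0.0217]
orientation: [0.001, 0.762, 0.648, 0.001]
wrist_force: [-0.6, 0.4, 5.9]
finger_gap: 0.0284
grip_force: 49.9
```

Request:
carry_out([
  {"tx": 0,"ty": 0,"tz": 1,"wx": 0,"wy": 0,"wz": 0,"claw": 1},
  {"tx": 0,"ty": 0,"tz": 3,"wx": 0,"wy": 0,"wz": 0,"claw": 1},
  {"tx": 0,"ty": 0,"tz": 4,"wx": 0,"wy": 0,"wz": 0,"claw": 1},
  {"tx": -4.9,"ty": -2.8,"tz": 0,"wx": 0,"wy": 0,"wz": 0,"claw": 1},
  {"tx": -4.9,"ty": -2.8,"tz": 0,"wx": 0,"wy": 0,"wz": 0,"claw": 1},
  {"tx": -4.9,"ty": -2.8,"tz": 0,"wx": 0,"wy": 0,"wz": 0,"claw": 1},
  {"tx": -4.8,"ty": -2.9,"tz": 0,"wx": 0,"wy": 0,"wz": 0,"claw": 1},
  {"tx": 0,"ty": 0,"tz": -3,"wx": 0,"wy": 0,"wz": 0,"claw": 1},
])

```text
clock: 10.07
tcp_pos: [0.4478, -0.0482, 0.0719]
orientation: [0.001, 0.763, 0.646, 0.0]
wrist_force: [1.4, 0.5, -1.1]
finger_gap: 0.0281
grip_force: 49.7
```

Request:
carry_out([
  {"tx": 0,"ty": 0,"tz": -3,"wx": 0,"wy": 0,"wz": 0,"claw": 1},
  {"tx": 0,"ty": 0,"tz": -1,"wx": 0,"wy": 0,"wz": 0,"claw": 1},
  {"tx": 0,"ty": 0,"tz": 0,"wx": 0,"wy": 0,"wz": 0,"claw": 1},
  {"tx": 0,"ty": 0,"tz": 0,"wx": 0,"wy": 0,"wz": 0,"claw": 1},
])

```text
clock: 10.58
tcp_pos: [0.4507, -0.0469, 0.0312]
orientation: [0.001, 0.762, 0.648, 0.0]
wrist_force: [0.7, 0.3, -1.1]
finger_gap: 0.0281
grip_force: 49.7
```

Request:
carry_out([
  {"tx": 0,"ty": 0,"tz": -0.8,"wx": 0,"wy": 0,"wz": 0,"claw": 1},
  {"tx": 0,"ty": 0,"tz": -0.4,"wx": 0,"wy": 0,"wz": 0,"claw": 1},
  {"tx": 0,"ty": 0,"tz": 0,"wx": 0,"wy": 0,"wz": 0,"claw": 1},
  {"tx": 0,"ty": 0,"tz": 0,"wx": 0,"wy": 0,"wz": 0,"claw": 1},
])

```text
clock: 11.08
tcp_pos: [0.45, -0.0468, 0.0187]
orientation: [0.0, 0.762, 0.648, 0.0]
wrist_force: [-1.6, 1.1, 6.5]
finger_gap: 0.0282
grip_force: 50.4
```

Request:
carry_out([
  {"tx": 0,"ty": 0,"tz": 0,"wx": 0,"wy": 0,"wz": 0,"claw": 0.3},
  {"tx": 0,"ty": 0,"tz": 0,"wx": 0,"wy": 0,"wz": 0,"claw": -0.3},
  {"tx": 0,"ty": 0,"tz": 0,"wx": 0,"wy": 0,"wz": 0,"claw": -1},
  {"tx": 0,"ty": 0,"tz": 0,"wx": 0,"wy": 0,"wz": 0,"claw": -1},
  {"tx": 0,"ty": 0,"tz": 2,"wx": 0,"wy": 0,"wz": 0,"claw": -1},
  {"tx": 0,"ty": 0,"tz": 4,"wx": 0,"wy": 0,"wz": 0,"claw": -1},
  {"tx": 0,"ty": 0,"tz": 4,"wx": 0,"wy": 0,"wz": 0,"claw": -1},
  {"tx": 4.9,"ty": 1.1,"tz": 0,"wx": 0,"wy": 0,"wz": 0,"claw": -1},
])

```text
clock: 12.08
tcp_pos: [0.4993, -0.0365, 0.1221]
orientation: [0.002, 0.763, 0.647, 0.001]
wrist_force: [0.8, -1.2, -0.0]
finger_gap: 0.0856
grip_force: 0.0
```

Request:
carry_out([
  {"tx": 4.9,"ty": 1.1,"tz": 0,"wx": 0,"wy": 0,"wz": 0,"claw": -1},
  {"tx": 4.9,"ty": 1.1,"tz": 0,"wx": 0,"wy": 0,"wz": 0,"claw": -1},
  {"tx": 4.9,"ty": 1.1,"tz": 0,"wx": 0,"wy": 0,"wz": 0.04,"claw": -1},
  {"tx": 0,"ty": 0,"tz": -2,"wx": 0,"wy": 0,"wz": 0,"claw": -1},
  {"tx": 0,"ty": 0,"tz": -2,"wx": 0,"wy": 0,"wz": 0,"claw": -1},
  {"tx": 0,"ty": 0,"tz": -1,"wx": 0,"wy": 0,"wz": 0,"claw": -1},
  {"tx": 0,"ty": 0,"tz": 0,"wx": 0,"wy": 0,"wz": 0,"claw": -1},
  {"tx": 0,"ty": 0,"tz": 0,"wx": 0,"wy": 0,"wz": 0,"claw": -1},
])

```text
clock: 13.08
tcp_pos: [0.6462, -0.003, 0.0692]
orientation: [0.001, 0.749, 0.663, 0.0]
wrist_force: [0.5, -0.6, 0.1]
finger_gap: 0.0855
grip_force: 0.0
```

Run:
```python
from h import *
c=read_camera("side");im=c["image"]
cv2.imwrite("pics/s4.png",cv2.resize(im[130:260,230:400],None,fx=4,fy=4,interpolation=cv2.INTER_CUBIC))
```

```text
(no output)
```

View pics/s4.png

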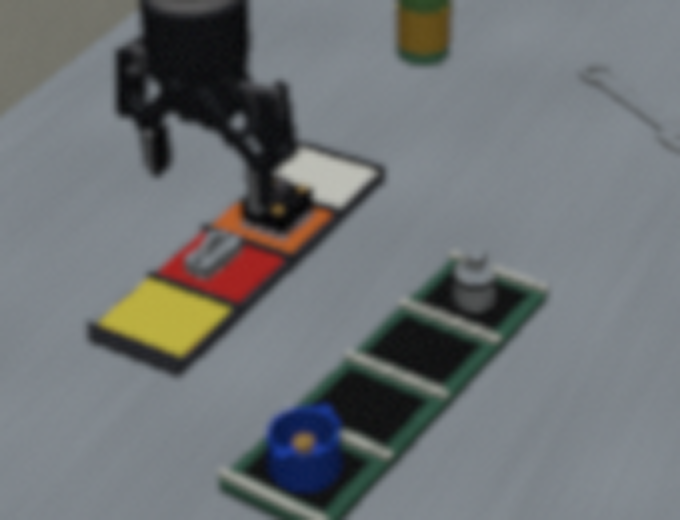

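The adapter stands in the right bay (crop 475,280). The gripper is above the gauge; I'll grasp it.

Request:
carry_out([
  {"tx": 0,"ty": 0,"tz": -2.5,"wx": 0,"wy": 0,"wz": 0,"claw": -1},
  {"tx": 0,"ty": 0,"tz": -1.7,"wx": 0,"wy": 0,"wz": 0,"claw": -1},
  {"tx": 0,"ty": 0,"tz": -0.8,"wx": 0,"wy": 0,"wz": 0,"claw": -1},
  {"tx": 0,"ty": 0,"tz": 0,"wx": 0,"wy": 0,"wz": 0,"claw": -0.3},
  {"tx": 0,"ty": 0,"tz": 0,"wx": 0,"wy": 0,"wz": 0,"claw": 0.3},
  {"tx": 0,"ty": 0,"tz": 0,"wx": 0,"wy": 0,"wz": 0,"claw": 1},
  {"tx": 0,"ty": 0,"tz": 0,"wx": 0,"wy": 0,"wz": 0,"claw": 1},
  {"tx": 0,"ty": 0,"tz": 0,"wx": 0,"wy": 0,"wz": 0,"claw": 1},
], newtons=50)

```text
clock: 14.12
tcp_pos: [0.6465, -0.0029, 0.0193]
orientation: [0.001, 0.749, 0.663, 0.001]
wrist_force: [-0.2, 0.2, 3.9]
finger_gap: 0.0204
grip_force: 49.6
```

Request:
carry_out([
  {"tx": 0,"ty": 0,"tz": 1,"wx": 0,"wy": 0,"wz": 0,"claw": 1},
  {"tx": 0,"ty": 0,"tz": 3,"wx": 0,"wy": 0,"wz": 0,"claw": 1},
  {"tx": 0,"ty": 0,"tz": 4,"wx": 0,"wy": 0,"wz": 0,"claw": 1},
  {"tx": -4.6,"ty": 0.7,"tz": 0,"wx": 0,"wy": 0,"wz": -0.025,"claw": 1},
  {"tx": -4.6,"ty": 0.7,"tz": 0,"wx": 0,"wy": 0,"wz": 0,"claw": 1},
  {"tx": -4.6,"ty": 0.7,"tz": 0,"wx": 0,"wy": 0,"wz": 0,"claw": 1},
  {"tx": -4.6,"ty": 0.7,"tz": 0,"wx": 0,"wy": 0,"wz": 0,"claw": 1},
  {"tx": 0,"ty": 0,"tz": -3,"wx": 0,"wy": 0,"wz": 0,"claw": 1},
])

```text
clock: 15.12
tcp_pos: [0.4596, 0.0258, 0.07]
orientation: [0.001, 0.757, 0.654, 0.001]
wrist_force: [0.6, -0.7, -0.9]
finger_gap: 0.0206
grip_force: 49.3
```

Request:
carry_out([
  {"tx": 0,"ty": 0,"tz": -3,"wx": 0,"wy": 0,"wz": 0,"claw": 1},
  {"tx": 0,"ty": 0,"tz": -1,"wx": 0,"wy": 0,"wz": 0,"claw": 1},
  {"tx": 0,"ty": 0,"tz": 0,"wx": 0,"wy": 0,"wz": 0,"claw": 1},
  {"tx": 0,"ty": 0,"tz": 0,"wx": 0,"wy": 0,"wz": 0,"claw": 1},
])

```text
clock: 15.62
tcp_pos: [0.4627, 0.025, 0.0292]
orientation: [0.001, 0.757, 0.653, 0.0]
wrist_force: [0.1, 0.1, -0.3]
finger_gap: 0.0207
grip_force: 49.3
```

Target z is about 0.0165, so I'll lower 1.25 cm.

Request:
carry_out([
  {"tx": -0.1,"ty": 0,"tz": -0.8,"wx": 0,"wy": 0,"wz": 0,"claw": 1},
  {"tx": 0,"ty": 0,"tz": -0.45,"wx": 0,"wy": 0,"wz": 0,"claw": 1},
  {"tx": 0,"ty": 0,"tz": 0,"wx": 0,"wy": 0,"wz": 0,"claw": 1},
  {"tx": 0,"ty": 0,"tz": 0,"wx": 0,"wy": 0,"wz": 0,"claw": 1},
])

```text
clock: 16.12
tcp_pos: [0.4608, 0.0251, 0.0162]
orientation: [0.0, 0.757, 0.653, 0.0]
wrist_force: [-2.1, 1.0, 5.6]
finger_gap: 0.0206
grip_force: 50.0
```

Request:
carry_out([
  {"tx": 0,"ty": 0,"tz": 0,"wx": 0,"wy": 0,"wz": 0,"claw": 0.3},
  {"tx": 0,"ty": 0,"tz": 0,"wx": 0,"wy": 0,"wz": 0,"claw": -0.3},
  {"tx": 0,"ty": 0,"tz": 0,"wx": 0,"wy": 0,"wz": 0,"claw": -1},
  {"tx": 0,"ty": 0,"tz": 0,"wx": 0,"wy": 0,"wz": 0,"claw": -1},
  {"tx": 0,"ty": 0,"tz": 2,"wx": 0,"wy": 0,"wz": 0,"claw": -1},
  {"tx": 0,"ty": 0,"tz": 4,"wx": 0,"wy": 0,"wz": 0,"claw": -1},
  {"tx": 0,"ty": 0,"tz": 4,"wx": 0,"wy": 0,"wz": 0,"claw": -1},
  {"tx": 4.2,"ty": -2.5,"tz": 0,"wx": 0,"wy": 0,"wz": 0.045,"claw": -1},
])

```text
clock: 17.12
tcp_pos: [0.5032, 0.001, 0.1195]
orientation: [0.002, 0.741, 0.672, 0.002]
wrist_force: [1.9, -0.7, -0.2]
finger_gap: 0.0851
grip_force: 0.0
```

Request:
carry_out([
  {"tx": 4.2,"ty": -2.5,"tz": 0,"wx": 0,"wy": 0,"wz": 0,"claw": -1},
  {"tx": 4.2,"ty": -2.5,"tz": 0,"wx": 0,"wy": 0,"wz": 0,"claw": -1},
  {"tx": 4.2,"ty": -2.5,"tz": 0,"wx": 0,"wy": 0,"wz": 0,"claw": -1},
  {"tx": 0,"ty": 0,"tz": -2,"wx": 0,"wy": 0,"wz": 0,"claw": -1},
  {"tx": 0,"ty": 0,"tz": -2,"wx": 0,"wy": 0,"wz": 0,"claw": -1},
  {"tx": 0,"ty": 0,"tz": -1,"wx": 0,"wy": 0,"wz": 0,"claw": -1},
  {"tx": 0,"ty": 0,"tz": 0,"wx": 0,"wy": 0,"wz": 0,"claw": -1},
  {"tx": 0,"ty": 0,"tz": 0,"wx": 0,"wy": 0,"wz": 0,"claw": -1},
])

```text
clock: 18.12
tcp_pos: [0.6292, -0.0749, 0.0667]
orientation: [0.001, 0.742, 0.67, 0.0]
wrist_force: [-0.4, 0.5, -0.5]
finger_gap: 0.0852
grip_force: 0.0
```

Run:
```python
from h import *
c=read_camera("side");im=c["image"]
cv2.imwrite("pics/s5.png",cv2.resize(im[130:260,230:400],None,fx=4,fy=4,interpolation=cv2.INTER_CUBIC))
```

```text
(no output)
```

View pics/s5.png

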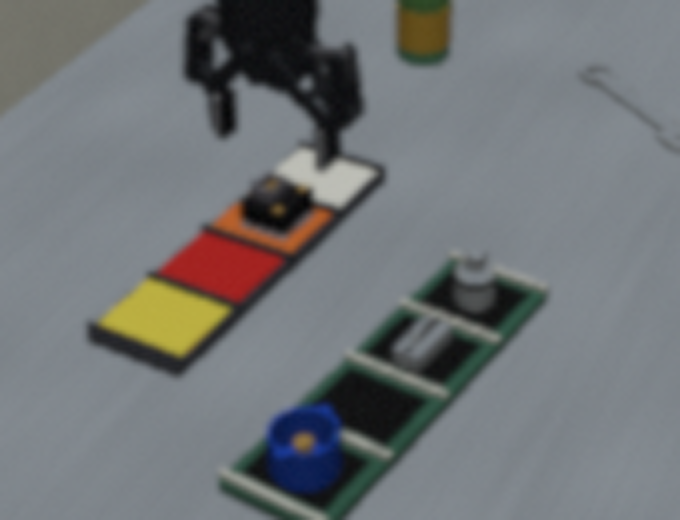

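The gauge stands in bay 3 (crop 422,342). The gripper is over the module, z 0.067. I'll go down 4.7 cm and grasp.

Request:
carry_out([
  {"tx": 0,"ty": 0,"tz": -2.4,"wx": 0,"wy": 0,"wz": 0,"claw": -1},
  {"tx": 0,"ty": 0,"tz": -1.6,"wx": 0,"wy": 0,"wz": 0,"claw": -1},
  {"tx": 0,"ty": 0,"tz": -0.7,"wx": 0,"wy": 0,"wz": 0,"claw": -1},
  {"tx": 0,"ty": 0,"tz": 0,"wx": 0,"wy": 0,"wz": 0,"claw": -0.3},
  {"tx": 0,"ty": 0,"tz": 0,"wx": 0,"wy": 0,"wz": 0,"claw": 0.3},
  {"tx": 0,"ty": 0,"tz": 0,"wx": 0,"wy": 0,"wz": 0,"claw": 1},
  {"tx": 0,"ty": 0,"tz": 0,"wx": 0,"wy": 0,"wz": 0,"claw": 1},
  {"tx": 0,"ty": 0,"tz": 0,"wx": 0,"wy": 0,"wz": 0,"claw": 1},
], newtons=50)

```text
clock: 19.18
tcp_pos: [0.6296, -0.0751, 0.0199]
orientation: [0.001, 0.742, 0.67, 0.001]
wrist_force: [-0.4, -0.3, 5.9]
finger_gap: 0.0409
grip_force: 53.0
```

Request:
carry_out([
  {"tx": 0,"ty": 0,"tz": 1,"wx": 0,"wy": 0,"wz": 0,"claw": 1},
  {"tx": 0,"ty": 0,"tz": 3,"wx": 0,"wy": 0,"wz": 0,"claw": 1},
  {"tx": 0,"ty": 0,"tz": 4,"wx": 0,"wy": 0,"wz": 0,"claw": 1},
  {"tx": -3.9,"ty": 4.3,"tz": 0,"wx": 0,"wy": 0,"wz": -0.04,"claw": 1},
  {"tx": -3.9,"ty": 4.3,"tz": 0,"wx": 0,"wy": 0,"wz": 0,"claw": 1},
  {"tx": -3.9,"ty": 4.3,"tz": 0,"wx": 0,"wy": 0,"wz": 0,"claw": 1},
  {"tx": -4.0,"ty": 4.2,"tz": 0,"wx": 0,"wy": 0,"wz": 0,"claw": 1},
  {"tx": 0,"ty": 0,"tz": -3,"wx": 0,"wy": 0,"wz": 0,"claw": 1},
])

```text
clock: 20.18
tcp_pos: [0.4697, 0.0987, 0.0704]
orientation: [0.0, 0.754, 0.657, 0.001]
wrist_force: [0.9, 0.4, -1.5]
finger_gap: 0.0406
grip_force: 52.3
```

Request:
carry_out([
  {"tx": 0,"ty": 0,"tz": -3,"wx": 0,"wy": 0,"wz": 0,"claw": 1},
  {"tx": 0,"ty": 0,"tz": -1,"wx": 0,"wy": 0,"wz": 0,"claw": 1},
  {"tx": 0,"ty": 0,"tz": 0,"wx": 0,"wy": 0,"wz": 0,"claw": 1},
  {"tx": 0,"ty": 0,"tz": 0,"wx": 0,"wy": 0,"wz": 0,"claw": 1},
])

```text
clock: 20.68
tcp_pos: [0.4727, 0.096, 0.0298]
orientation: [0.0, 0.756, 0.655, 0.001]
wrist_force: [0.8, 0.5, -1.2]
finger_gap: 0.0409
grip_force: 52.3
```

Request:
carry_out([
  {"tx": 0,"ty": 0,"tz": -0.8,"wx": 0,"wy": 0,"wz": 0,"claw": 1},
  {"tx": 0,"ty": 0,"tz": -0.4,"wx": 0,"wy": 0,"wz": 0,"claw": 1},
  {"tx": 0,"ty": 0,"tz": 0,"wx": 0,"wy": 0,"wz": 0,"claw": 1},
  {"tx": 0,"ty": 0,"tz": 0,"wx": 0,"wy": 0,"wz": 0,"claw": 1},
])

```text
clock: 21.18
tcp_pos: [0.4718, 0.0961, 0.0169]
orientation: [0.0, 0.756, 0.655, 0.0]
wrist_force: [0.1, -0.9, 0.9]
finger_gap: 0.0411
grip_force: 52.5
```

Now release, rise and clear the arm from the camera view.

Request:
carry_out([
  {"tx": 0,"ty": 0,"tz": 0,"wx": 0,"wy": 0,"wz": 0,"claw": 0.3},
  {"tx": 0,"ty": 0,"tz": 0,"wx": 0,"wy": 0,"wz": 0,"claw": -0.3},
  {"tx": 0,"ty": 0,"tz": 0,"wx": 0,"wy": 0,"wz": 0,"claw": -1},
  {"tx": 0,"ty": 0,"tz": 0,"wx": 0,"wy": 0,"wz": 0,"claw": -1},
  {"tx": 0,"ty": 0,"tz": 3,"wx": 0,"wy": 0,"wz": 0,"claw": -1},
  {"tx": 0,"ty": 0,"tz": 5,"wx": 0,"wy": 0,"wz": 0,"claw": -1},
  {"tx": 0,"ty": 0,"tz": 6,"wx": 0,"wy": 0,"wz": 0,"claw": -1},
  {"tx": 0,"ty": -6,"tz": 1,"wx": 0,"wy": 0,"wz": 0,"claw": -1},
])

```text
clock: 22.18
tcp_pos: [0.4748, 0.038, 0.1714]
orientation: [0.003, 0.753, 0.658, 0.003]
wrist_force: [1.1, -0.8, -1.0]
finger_gap: 0.0855
grip_force: 0.0
```

Request:
carry_out([
  {"tx": 0,"ty": -6,"tz": 0,"wx": 0,"wy": 0,"wz": 0,"claw": -1},
  {"tx": 0,"ty": -6,"tz": 0,"wx": 0,"wy": 0,"wz": 0,"claw": -1},
  {"tx": 0,"ty": -6,"tz": 0,"wx": 0,"wy": 0,"wz": 0,"claw": -1},
  {"tx": 0,"ty": -6,"tz": 0,"wx": 0,"wy": 0,"wz": 0,"claw": -1},
  {"tx": 0,"ty": -6,"tz": 0,"wx": 0,"wy": 0,"wz": 0,"claw": -1},
  {"tx": 0,"ty": -6,"tz": 0,"wx": 0,"wy": 0,"wz": 0,"claw": -1},
  {"tx": -2,"ty": -4,"tz": 0,"wx": 0,"wy": 0,"wz": 0,"claw": -1},
  {"tx": 0,"ty": 0,"tz": 0,"wx": 0,"wy": 0,"wz": 0,"claw": -1},
])

```text
clock: 23.18
tcp_pos: [0.4504, -0.3667, 0.1662]
orientation: [-0.0, 0.757, 0.653, -0.0]
wrist_force: [0.6, 1.6, -0.5]
finger_gap: 0.0852
grip_force: 0.0
```

Run:
```python
from h import *
c=read_camera("top");im=c["image"];np.savez("top1.npz",**c)
cv2.imwrite("pics/t1.png",cv2.resize(im[185:252,224:346],None,fx=6.5,fy=6.5,interpolation=cv2.INTER_CUBIC))
P=maps(c);z=P[...,2]
for b in((482.4,167.4),(472.1,96.2),(461.7,24.7),(451.2,-46.6)):
    m=(z>.021)&(z<.1)&(np.hypot(P[...,0]*1000-b[0],P[...,1]*1000-b[1])<33)
    print(b,cv2.minAreaRect(P[m][:,:2].astype(np.float32)*1000),np.percentile(z[m],90))
```

```text
(482.4, 167.4) ((482.00677490234375, 167.6719512939453), (47.79750061035156, 45.47809600830078), 45.61520767211914) 0.04860542769901466
(472.1, 96.2) ((471.87237548828125, 96.51863861083984), (46.729217529296875, 42.263641357421875), 81.78419494628906) 0.04560809738079739
(461.7, 24.7) ((461.0249328613281, 24.993318557739258), (45.72396469116211, 22.01618194580078), 81.24690246582031) 0.03513955449540351
(451.2, -46.6) ((449.6146240234375, -46.06789016723633), (26.339677810668945, 26.777097702026367), 89.59601593017578) 0.05554124858986731
```

View pics/t1.png

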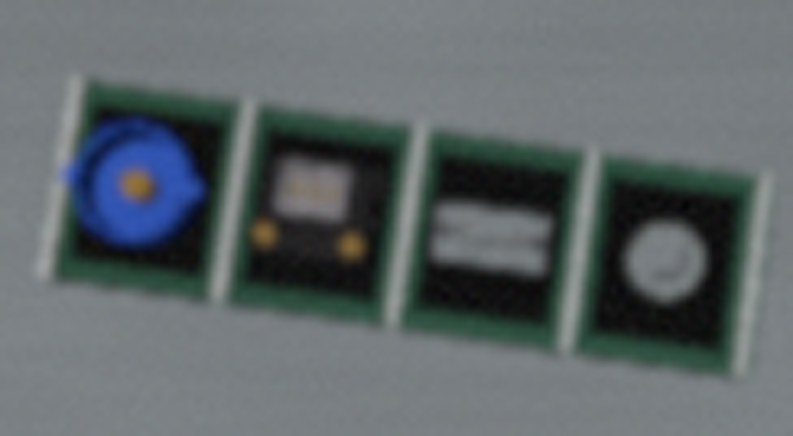

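All four parts are upright and centred in their bays within about 2 mm: bowl (137,185), module (308,210), gauge (492,240) and adapter (665,260).

```bash
python3 -c "
from workcell import env
print(env.hand_in())"
```

```text
the job is handed in; nothing more can be done
None
```

The job is handed in: the green rack now holds, left to right, bowl, module, gauge and adapter (the reverse of the starting order), each upright and within about 2 mm of its bay centre, done in about 23 s with the other objects not moved.

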